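# Draw the hot bread tray to the front of the rack with the tray hook

## Task

The tray with the single square white loaf is still hot and stands too far back in the rack: pick up the tray hook by its wooden handle, hook it inside the tray's front rim and draw the tray smoothly along its runners until the front rim is flush with the front of the rack, the loaf still standing where it was on the tray. Touch the hot tray and loaf with nothing but the hook, leave the other tray, its loaves, the baking tin and the glass jar as they are, and finally lay the hook back on its wooden board.

Things in the scene. Friction and masses are not known exactly. Their poses are not given: they have to be found in the camera images.
- hook: Tray hook, 180 g: wooden handle, then a dark steel rod ending in a plate turned down like a hoe. Origin at the underside of the handle's middle; +x runs from handle to plate, z up. Handle x -60 to 60 mm, 24 mm wide (y), z 0 to 32 mm, flat-sided. At the start it lies on the board, on the handle's underside and the plate's lower edge, with the plate pointing away from the robot.
- hook_grip (a point): On the hook: the middle of the wooden handle, 16 mm above its underside. The centre of mass is about 45 mm from here towards the plate, so a light grip lets the plate end sag.
- hook_tip (a point): On the hook: middle of the lower edge of the turned-down plate (hook frame 160, 0, 0 mm). The plate is 44 mm wide (y), 4 mm thick (x) and reaches from z 0 up to 50 mm. The rod, 8 mm thick, joins it at z 46 mm, runs level back to x = 108 mm, then slopes down to the handle's front at z 16 mm.
- board: Fixed wooden rest board on the bench, left or right in front of the rack, 300 x 120 mm, 15 mm thick. Origin at the centre of its underside; x along its length, z up.
- rack: Fixed steel rack, 384 mm wide (y), 420 deep (x), posts 190 high. Origin: bench level, middle of the front edge; +x into the rack. Two bays centred at y = 92 and -92 mm, 168 mm wide inside. Trays slide along x on the upper angle runners, tops at z 140 mm, flanges 17 mm higher, from the front (x = 0) back. Bays are open at the front and above; lower level (to z 106 mm) holds fixed bread.
- tray: The hot tray: loose perforated aluminium tray 200 (x) x 160 (y) x 25 mm, walls and floor 4 mm thick, 0.2 to 0.45 kg, carrying the single white loaf. In either bay, front rim 85 to 125 mm behind the rack's front, on the runners, where it slides with a few newtons. Origin: middle of the lower edge of its front wall, outer face; x runs back through the tray as the rack's x, z up.
- tray_rim (a point): On the hot tray: the middle of the top of its front wall, outer face, 25 mm above the tray's origin.
- loaf: The square white loaf: 95 mm cube, pale with a light brown top, about 0.26 kg, standing loose on the hot tray, its front face about 62 mm behind the outer face of the tray's front wall. Origin: middle of the lower edge of its front face; x as the tray's x, z up.
- side_tray: The other tray, like the hot one but in the other bay, with two golden-brown loaves. To be left alone. Origin as for the hot tray.
- roll_a: One of the two golden-brown loaves, 130 x 64 x 60 mm, on the other tray. To be left alone. Origin: middle of the lower edge of its front face.
- roll_b: One of the two golden-brown loaves, 130 x 64 x 60 mm, on the other tray. To be left alone. Origin: middle of the lower edge of its front face.
- tin: Empty dark steel square baking tin, 100 mm cube, on the bench on the side of the rack where the board is not. To be left alone. Origin at the centre of its underside.
- jar: Amber glass jar with brass lid, 70 mm diameter, 85 mm high, on the bench in front of the rack. To be left alone. Origin at the centre of its underside.
Mind the look-alikes: they are no part of the job. Leave any blue, pink or turquoise look-alike of the loaf alone.

How it is judged (in metres and radians):
On the way, in this order (a step that is already met when the one before it is completed fails the run):
1. the hook's plate is down inside the hot tray, behind its front wall, with the tray still at the back (z of hook_tip in the frame of tray between -0.005 and 0.022 m and x of hook_tip in the frame of tray between 0 and 0.08 m and y of hook_tip in the frame of tray between -0.08 and 0.08 m and x of tray_rim in the frame of rack above 0.06 m), for 0.1 s.
2. the hot tray has been drawn along the runners until its front rim is flush with the front of the rack (within 15 mm) (x of tray_rim in the frame of rack between -0.015 and 0.015 m and linear speed of tray below 0.03 m/s), for 0.2 s.
At the end, for the whole second after the job is handed in: The hot tray stands level on its runners with its front rim within 15 mm of the front of the rack; the white loaf stands upright on it, within about 20 mm of where it was on the tray; the hook lies at rest on the board, the middle of its handle and the lower edge of its plate both over the board (x of tray_rim in the frame of rack between -0.015 and 0.015 m and z of tray in the frame of rack between 0.135 and 0.146 m and angle between tray's own z axis and vertical below 0.05 rad and angle between loaf's own z axis and vertical below 0.1 rad and z of loaf in the frame of tray below 0.012 m and x of loaf in the frame of tray between 0.04 and 0.085 m and y of loaf in the frame of tray between -0.033 and 0.033 m and x of hook_grip in the frame of board between -0.15 and 0.15 m and y of hook_grip in the frame of board between -0.06 and 0.06 m and x of hook_tip in the frame of board between -0.15 and 0.15 m and y of hook_tip in the frame of board between -0.06 and 0.06 m and z of each of hook_grip, hook_tip in the frame of board below 0.045 m and linear speed of each of hook, tray, loaf below 0.02 m/s); the robot touches nothing.
It fails at once if the gripper or arm touches the hot tray or its loaf (contact force between any of the arm, the fingers and tray above 0.5 N or contact force between any of the arm, the fingers and loaf above 0.5 N).
It fails at once if the loaf tips (angle between loaf's own z axis and vertical above 0.3 rad).
It fails at once if the hot tray is tipped or lifted off its runners (angle between tray's own z axis and vertical above 0.15 rad or z of tray in the frame of rack above 0.17 m).
It fails at once if the other tray or its loaves are moved by more than 15 mm (distance of any of side_tray, roll_a, roll_b from where it was at the start of the episode above 0.015 m).
It fails at once if the baking tin or the glass jar is moved by more than 20 mm (distance of any of tin, jar from where it was at the start of the episode above 0.02 m).
It also fails if it takes over 58 s, if anything falls off the work surface, if the arm or the gripper's body presses on something with over 40 N, if the wrist force passes 120 N, or if a joint passes its speed limit or range.

## Robot

A 7-joint arm with a two-finger parallel gripper is mounted at the origin on the work surface. World frame = base frame: x ahead of the robot, y to its left, z up, the work surface at z = 0. Lengths are in mm, angles in rad, forces in N, time in s.
With the tool pointing down it reaches from about 400 to 850 mm from the base axis. Payload 4.4 kg.
Tool frame: the origin (TCP) lies between the finger pads; the fingertips stand 22 mm ahead of it and the grasp point (between the pads) lies 3 mm ahead of it; z points along the fingers, y is the direction in which the jaws open and shut (so a half turn about z gives the same grasp; the last joint's range is limited). The gripper opens to 94 mm and grips with 3 to 60 N. Pads are 16 mm wide; open, the fingers measure 119 mm over their backs; the gripper's body (75 mm by 177 mm) begins 78 mm behind the grasp point.
Start: joints at [-1.335, 0.628, 0.038, 1.517, -0.027, 0.996, -0.02], TCP at [193.181, 620.644, 227.478] pointing down, gripper open.
Joint ranges: [-3.06, 3.06], [-0.37, 2.12], [-1.25, 1.32], [0.18, 2.47], [-1.1, 4.24], [0.23, 1.98], [-2.94, 2.94]. Speed limits (rad/s): [2.57, 2.57, 3.14, 3.14, 3.14, 3.14, 3.14].

## Interface

Orientations are given as [roll, pitch, yaw] about the fixed x, y, z axes, in that order (R = Rz(yaw) Ry(pitch) Rx(roll)).
In Python, from workcell import get_state, imaging, r gives the robot as it stands.
- The arm moves only by the tool move_arm, never from a script. Its argument "deltas" is a list of rows, each a list of 7 numbers: the turn, a rotation vector about the tool's x, y, z in degrees, then the shift along the tool's x, y, z in m, then the gripper command: -1 is fully open, 1 is shut, values between are in proportion. A call has 1 to 12 rows; each row shifts and turns the pose as measured when the row begins, along the tool's axes as they then stand; what a row does not reach is not made up. A row lasts 1/12 s, in which the tool goes at most 41.7 mm and 7.16 degrees, less where a joint would pass 70% of its speed; a pose out of reach is approached as far as the arm can. A call with a gripper value outside its range is refused whole. The fingers move at their own pace and stop on an object; the grip force is fixed at half the most. Time passes only in rows, so rows that do not move let the fingers close. It gives the time, the measured TCP pose, the force and the opening at its end, in the units of the state.
- get_state(): the state, without advancing time (a new reading comes with each control period).
- imaging.snapshot(name): name is "side" or "top"; returns the picture (400x640x3 uint8, blue, green, red); there is no depth.
- imaging.get_calibration(name): a dict with "fx", "fy", "cx", "cy" (pixels), "distortion" ([k1, k2, p1, p2, k3] as OpenCV has them; the pictures are not rectified), "extrinsics" (4x4, takes a point from world to camera coordinates). Camera axes: x right, y down, z forward; pixel columns grow to the right and rows downward; lengths in mm; the calibration is good to about 2 mm. A picture is of the moment at which its call begins. get_calibration takes no time and is no camera call.
- r.hand_in(): hands the job in, once; it reports no verdict.
The state is a dict: "time_s": time; "q": joint angles; "joint_vel": joint speeds; "joint_torque": joint torques, N m; "tool_pos": TCP position; "tool_rot": TCP orientation; "force": force on the tool from outside, world axes, zero at the start; "ft_torque": the same for the moment, N m; "opening": opening from 0.0 (shut) to 1.0 (fully open).
Only numpy, scipy, OpenCV 4.12 (cv2) and the standard library are available. Lean on these libraries where they do the work, as an engineer would, in place of code of your own. Each camera call takes 0.05 s, during which the arm holds its last target. There are 200 camera calls.

## Working session

There is one attempt and no reset: what is moved stays moved. The work goes in short steps, Python scripts to look and compute and a tool call to move; the robot and the scene stay as the last step left them, time stands still between calls to the robot, and variables do not carry over. Pictures are saved under pics/ and viewed, about 8 in all and at most 12, crops included, and the job is handed in when it is done.

Besides the shell and the picture viewer there is one more tool, called after ">>>" by a JSON object that holds its "fn" and its "kwargs", one argument or row to a line. move_arm: Moves the arm, as the interface text tells. Its arguments: {"type":"object","properties":{"deltas":{"type":"array","items":{"type":"array","items":{"type":"number"}}}},"required":["deltas"]}

```bash
mkdir -p pics
cat > h.py <<'E'
import numpy as np, cv2
from workcell import get_state, imaging, r
def ray(cam,px):
    c=imaging.get_calibration(cam);K=np.array([[c['fx'],0,c['cx']],[0,c['fy'],c['cy']],[0,0,1]])
    u=cv2.undistortPoints(np.array(px,float).reshape(-1,1,2),K,np.array(c['distortion'])).reshape(-1,2)
    T=np.array(c['extrinsics']);R=T[:3,:3];o=-R.T@T[:3,3]
    d=np.c_[u,np.ones(len(u))]@R
    return o,d
def onz(cam,px,z):
    o,d=ray(cam,px);return o+d*((z-o[2])/d[:,2])[:,None]
def proj(cam,P):
    c=imaging.get_calibration(cam);K=np.array([[c['fx'],0,c['cx']],[0,c['fy'],c['cy']],[0,0,1]])
    T=np.array(c['extrinsics']);return cv2.projectPoints(np.array(P,float).reshape(-1,3),cv2.Rodrigues(T[:3,:3])[0],T[:3,3],K,np.array(c['distortion']))[0].reshape(-1,2)
E
python3 - <<'E'
from h import *
np.set_printoptions(precision=1,suppress=True)
a=imaging.snapshot('top');b=imaging.snapshot('side')
cv2.imwrite('pics/top0.png',a);cv2.imwrite('pics/side0.png',b)
for n in('top','side'):print(n,ray(n,[[320,200]]))
print(get_state())
E
```

```text
top (array([ 437.4,  -19.2, 1226.5]), array([[ 0.1,  0. , -1. ]]))
side (array([ 153.6, -726.7,  613.6]), array([[ 0.4,  0.8, -0.5]]))
{'time_s': 0.1, 'q': array([-1.3,  0.6,  0. ,  1.5, -0. ,  1. , -0. ]), 'joint_vel': array([ 0., -0., -0., -0., -0.,  0., -0.]), 'joint_torque': array([  0. , -55.1,   1.1, -18.7,  -0.1,   0. ,   0. ]), 'tool_pos': array([193. , 620.1, 226.7]), 'tool_rot': array([-3.1,  0. ,  2.8]), 'force': array([ 0.6,  0.4, -0.3]), 'ft_torque': array([0., 0., 0.]), 'opening': 1.0010964757379692}
```

View pics/top0.png

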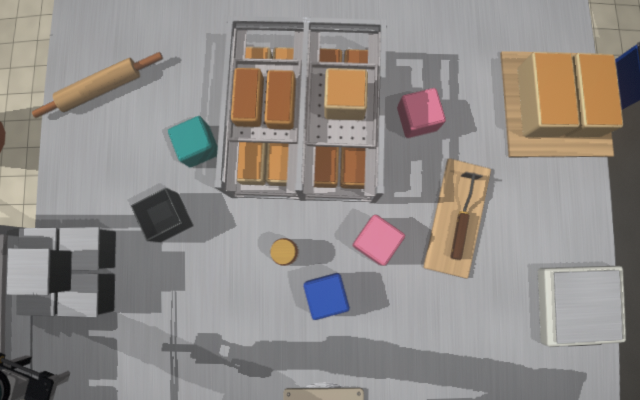

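View pics/side0.png

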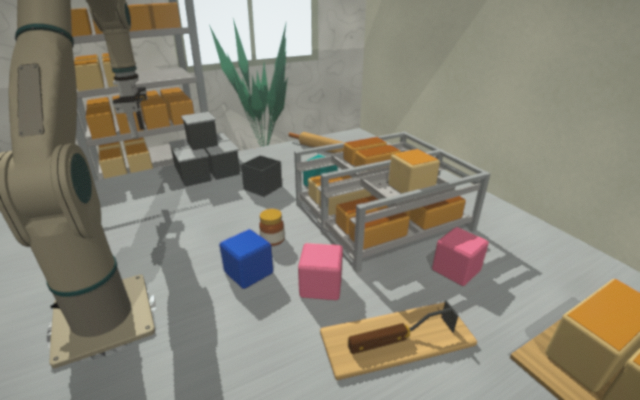

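Candidates for the hot tray: the right bay with the single pale-sided loaf at (346,92); the left bay has two golden loaves at (246,95) and (280,98). Loaf look-alikes: pink (378,240), crimson (421,112), blue (326,296), turquoise (191,140) and big loaves (555,90). The hook is at handle (460,236), plate (472,176); the rolling pin (97,85) is not it. By the description I choose the right bay. Next is one close crop to check this.

Run:
```python
from h import *
a=cv2.imread('pics/top0.png')
c=cv2.resize(a[10:290,210:500],None,fx=2.75,fy=2.1,interpolation=cv2.INTER_CUBIC)
c=cv2.resize(a[15:285,215:500],None,fx=2.2,fy=2.2,interpolation=cv2.INTER_CUBIC)
cv2.imwrite('pics/crop1.png',c)
np.set_printoptions(precision=1,suppress=True)
hsv=cv2.cvtColor(a,cv2.COLOR_BGR2HSV)
# handle: dark brown within board
sub=a[150:285,420:500].astype(int)
print(a[236,460],a[200,450],a[176,472])
dark=(sub.sum(2)<200).astype(np.uint8)
n,l,s,ce=cv2.connectedComponentsWithStats(dark)
for i in range(1,n):
    if s[i,4]>25:
        pts=np.argwhere(l==i)[:,::-1].astype(np.float32)+[420,150]
        print(s[i],ce[i]+[420,150],cv2.minAreaRect(pts.astype(np.float32)))
```

```text
[54 70 97] [ 90 118 140] [72 74 75]
[42 23 10  5 31] [467.  175.1] ((466.73077392578125, 174.84616088867188), (9.21745777130127, 3.3339741230010986), 11.309932708740234)
[33 72  6 27 34] [455.7 234.5] ((455.66217041015625, 235.02703857421875), (1.3151918649673462, 26.468236923217773), 9.462322235107422)
```

View pics/crop1.png

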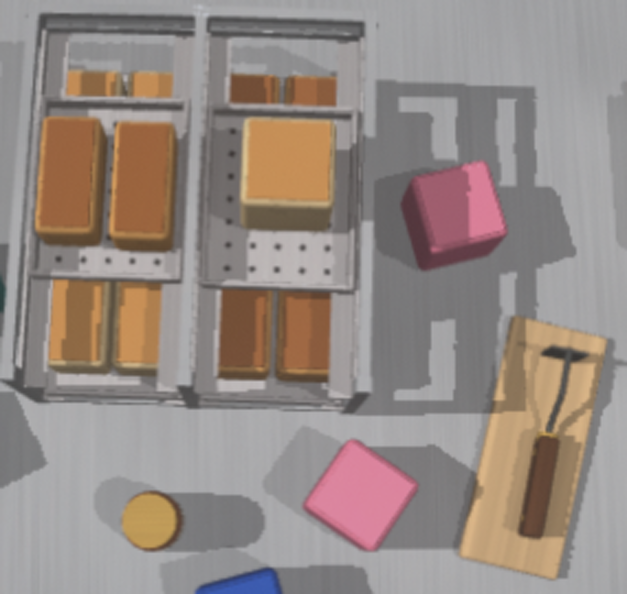

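The crop confirms the choice: the right bay holds the single pale loaf. The front rim runs (203,283)–(352,287) in crop pixels, the handle (532,537)–(547,433), and the plate top is at (565,353).

Run:
```python
from h import *
np.set_printoptions(precision=1,suppress=True)
f=lambda p:np.array(p)/2.2+[215,15]
def P(n,p,z):
    w=onz('top',f([p]),z)[0];print(n,w, 'side px',proj('side',w)[0]);return w
b=P('handle back',(533,537),47);c=P('handle front',(547,434),47);d=P('plate top',(565,353),65)
for q in [(513,318),(609,340),(556,578),(460,552)]:P('board',q,15)
P('rim L',(203,284),165);P('rim R',(352,287),165)
P('back rim L',(214,106),165);P('back rim R',(355,108),165)
P('loaf f l top',(241,203),239);P('loaf f r',(332,206),239);P('loaf bl',(245,118),239);P('loaf br',(333,120),239)
P('rack back R top',(369,20),190);P('rack front R top',(366,390),190);P('rack front L top',(18,380),190);P('rack front mid',(190,390),190)
P('rack back L',(42,15),190)
P('jar',(151,519),85)
P('side rim L',(30,276),165);P('side rim R',(178,279),165)
```

```text
handle back [ 429.3 -343.6   47. ] side px [348.5 339.4]
handle front [ 547.9 -365.3   47. ] side px [404.5 323. ]
plate top [ 639.8 -386.    65. ] side px [447. 306.]
board [ 692.3 -340.4   15. ] side px [444.9 300.6]
board [ 663.8 -457.1   15. ] side px [476.6 341.5]
board [ 380.3 -378.    15. ] side px [335.5 374.8]
board [ 413.4 -264.8   15. ] side px [320.8 326.2]
rim L [702.9  26.9 165. ] side px [359.8 177.3]
rim R [ 696.7 -130.8  165. ] side px [394.3 202.3]
back rim L [902.2  12.7 165. ] side px [417.2 164.9]
back rim R [ 897.  -140.9  165. ] side px [454.7 185.7]
loaf f l top [766.6 -15.2 239. ] side px [389.7 153.3]
loaf f r [ 761.7 -105.8  239. ] side px [411.1 165.8]
loaf bl [856.2 -20.7 239. ] side px [416.3 148. ]
loaf br [ 852.4 -109.7  239. ] side px [438.6 159.4]
rack back R top [ 987.6 -157.1  190. ] side px [483.7 172.6]
rack front R top [ 582.9 -139.2  190. ] side px [358.5 206.6]
rack front L top [599.8 217.8 190. ] side px [295.9 153.3]
rack front mid [586.1  40.4 190. ] side px [320.8 176.4]
rack back L [1003.3  198.7  190. ] side px [403.2 133.4]
jar [457.2  91.4  85. ] side px [270.8 214.1]
side rim L [716.  211.9 165. ] side px [329.9 154.3]
side rim R [708.9  53.4 165. ] side px [356.2 173.3]
```

Run:
```python
from h import *
b=cv2.imread('pics/side0.png')
a=cv2.imread('pics/top0.png')
x=cv2.resize(b[120:380,285:500],None,fx=2.3,fy=2.3,interpolation=cv2.INTER_CUBIC)
y=cv2.resize(a[150:290,400:510],(300,382),interpolation=cv2.INTER_CUBIC)
y=cv2.copyMakeBorder(y,0,x.shape[0]-382,0,0,cv2.BORDER_CONSTANT)
cv2.imwrite('pics/crop2.png',np.hstack([x,y]));print(x.shape)
```

```text
(598, 494, 3)
```

View pics/crop2.png

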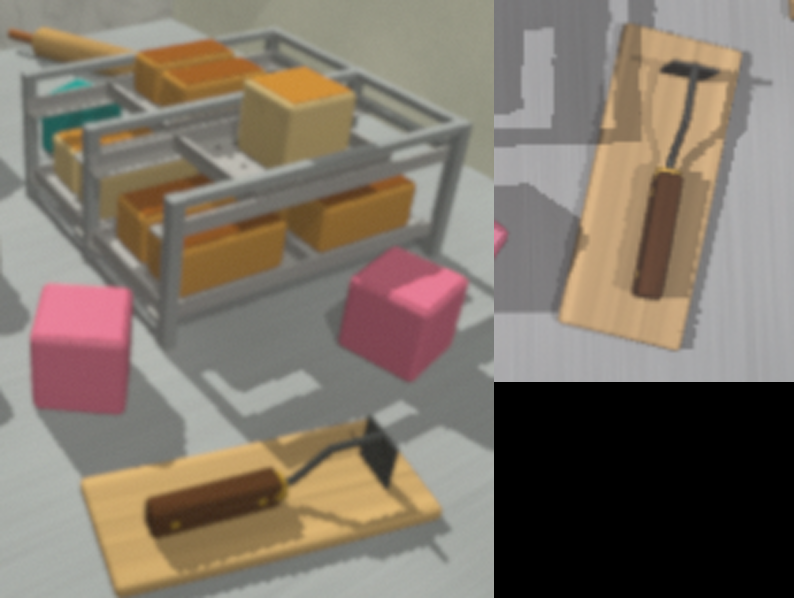

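```bash
cat >> h.py <<'E'
from scipy.spatial.transform import Rotation as Ro
def go(p,yaw=None):
    "shift in tool axes (mm) and turn about tool z (deg) to reach p with hook yaw (deg), tool pointing down"
    s=get_state();R=Ro.from_euler('xyz',s['tool_rot'])
    print('t',round(s['time_s'],2),'tcp',s['tool_pos'].round(1),'rpy',np.degrees(s['tool_rot']).round(1),'F',s['force'].round(1),'op',round(s['opening'],3))
    print(' shift',(R.as_matrix().T@(np.array(p,float)-s['tool_pos'])).round(1),end=' ')
    if yaw is not None: print('turn',np.degrees((R.inv()*Ro.from_euler('xyz',[np.pi,0,np.radians(yaw+180)])).as_rotvec()).round(1),end='')
    print()
E
python3 - <<'E'
from h import *
np.set_printoptions(precision=1,suppress=True)
print(onz('side',[[358,270],[360,266]],0))
f=lambda p:np.array(p)/2.2+[215,15]
print(onz('top',f([(352,411),(195,404),(45,398)]),0))
u=np.radians(-10.4)
g=np.array([488.6+38*np.cos(u),-354.5+38*np.sin(u)]);print('grasp',g)
go([450,0,260],-10.4);go([g[0],g[1],150],-10.4);print(get_state()['q'])
E
```

```text
[[ 592.9 -139.7    0. ]
 [ 606.4 -129.1    0. ]]
[[ 584.3 -143.6    0. ]
 [ 596.2   45.4    0. ]
 [ 606.8  227.8    0. ]]
grasp [ 526.  -361.4]
t 0.1 tcp [193.  620.1 226.7] rpy [-179.9    0.   162.7] F [ 0.6  0.4 -0.3] op 1.001
 shift [-429.7 -515.8  -32.5] turn [-0.1 -0.  -6.9]
t 0.1 tcp [193.  620.1 226.7] rpy [-179.9    0.   162.7] F [ 0.6  0.4 -0.3] op 1.001
 shift [-609.6 -838.    78.1] turn [-0.1 -0.  -6.9]
[-1.3  0.6  0.   1.5 -0.   1.  -0. ]
```

>>> {"fn": "move_arm", "kwargs": {
  "deltas": [
    [0, 0, -1, -0.022, -0.027, -0.004, -1],
    [0, 0, -1, -0.024, -0.029, -0.004, -1],
    [0, 0, -1, -0.024, -0.029, -0.004, -1],
    [0, 0, -1, -0.024, -0.029, -0.003, -1],
    [0, 0, -1, -0.024, -0.029, -0.003, -1],
    [0, 0, -1, -0.024, -0.029, -0.003, -1],
    [0, 0, -1, -0.024, -0.029, -0.002, -1],
    [0, 0, 0, -0.024, -0.029, -0.002, -1],
    [0, 0, 0, -0.024, -0.029, -0.002, -1],
    [0, 0, 0, -0.024, -0.029, 0, -1],
    [0, 0, 0, -0.024, -0.029, 0, -1],
    [0, 0, 0, -0.024, -0.029, 0, -1]
  ]
}}

```text
time_s: 1.1
tool_pos: [398.9, 211.5, 248.8]
tool_rot: [-3.137, -0.007, 2.988]
force: [-0.0, 0.2, -0.5]
opening: 1.001
```

```bash
python3 -c "
from h import *
go([450,0,260],-10.4);go([526,-361.4,150],-10.4);print(get_state()['q'].round(2))"
```

```text
t 1.1 tcp [398.9 211.5 248.8] rpy [-179.8   -0.4  171.2] F [-0.   0.2 -0.5] op 1.001
 shift [ -82.8 -201.2  -10.9] turn [-0.3 -0.4  1.6]
t 1.1 tcp [398.9 211.5 248.8] rpy [-179.8   -0.4  171.2] F [-0.   0.2 -0.5] op 1.001
 shift [-214.1 -546.2   99.7] turn [-0.3 -0.4  1.6]
[-0.59  0.32  0.06  2.01 -0.03  0.82  0.9 ]
```

>>> {"fn": "move_arm", "kwargs": {
  "deltas": [
    [0, 0, 0.5, -0.014, -0.032, 0, -1],
    [0, 0, 0.5, -0.014, -0.032, 0, -1],
    [0, 0, 0.5, -0.014, -0.032, 0, -1],
    [0, 0, 0, -0.014, -0.032, 0, -1],
    [0, 0, 0, -0.014, -0.032, 0, -1],
    [0, 0, 0, -0.013, -0.032, 0, -1],
    [0, 0, 0, -0.013, -0.032, 0, -1],
    [0, 0, 0, -0.013, -0.032, 0, -1],
    [0, 0, 0, -0.013, -0.032, 0, -1],
    [0, 0, 0, -0.012, -0.032, 0, -1],
    [0, 0, 0, -0.012, -0.032, 0, -1],
    [0, 0, 0, -0.012, -0.032, 0, -1]
  ]
}}

```text
time_s: 2.1
tool_pos: [488.0, -215.9, 248.0]
tool_rot: [-3.138, -0.008, 2.959]
force: [1.1, -0.8, 0.3]
opening: 1.004
```

>>> {"fn": "move_arm", "kwargs": {
  "deltas": [
    [0, 0, 0, -0.012, -0.03, 0.01, -1],
    [0, 0, 0, -0.012, -0.03, 0.015, -1],
    [0, 0, 0, -0.012, -0.03, 0.015, -1],
    [0, 0, 0, -0.012, -0.03, 0.015, -1],
    [0, 0, 0, -0.006, -0.015, 0.015, -1],
    [0, 0, 0, 0, 0, 0, -1]
  ]
}}

```text
time_s: 2.6
tool_pos: [514.7, -375.2, 174.0]
tool_rot: [-3.134, -0.007, 2.95]
force: [-1.0, 0.6, -0.9]
opening: 0.999
```

```bash
python3 -c "
from h import *
go([526,-361.4,150],-10.4);print(get_state()['q'].round(2))"
```

```text
t 2.6 tcp [ 514.7 -375.2  174. ] rpy [-179.5   -0.4  169. ] F [-1.   0.6 -0.9] op 0.999
 shift [-8.7 15.9 23.8] turn [-0.5 -0.4 -0.6]
[ 0.48  0.67  0.17  1.61 -0.12  0.87  2.07]
```

>>> {"fn": "move_arm", "kwargs": {
  "deltas": [
    [-0.5, -0.4, -0.6, -0.0085, 0.016, 0.02, -1],
    [0, 0, 0, 0, 0, 0.022, -1],
    [0, 0, 0, 0, 0, 0.022, -1],
    [0, 0, 0, 0, 0, 0.022, -1],
    [0, 0, 0, 0, 0, 0.016, -1],
    [0, 0, 0, 0, 0, 0, -1]
  ]
}}

```text
time_s: 3.1
tool_pos: [526.3, -357.8, 69.0]
tool_rot: [3.138, -0.0, 2.959]
force: [0.3, 1.3, -0.8]
opening: 1.001
```

```bash
python3 -c "
from h import *
go([526,-361.4,42],-10.4);a=imaging.snapshot('top');b=imaging.snapshot('side')
x=cv2.resize(a[150:290,390:500],None,fx=3,fy=3);y=cv2.resize(b[260:380,300:490],None,fx=2.4,fy=2.4)
y=cv2.copyMakeBorder(y,0,420-y.shape[0],0,0,0)
cv2.imwrite('pics/g.png',np.hstack([x,y]))
"
```

```text
t 3.1 tcp [ 526.3 -357.8   69. ] rpy [179.8  -0.  169.6] F [ 0.3  1.3 -0.8] op 1.001
 shift [-0.4 -3.7 27. ] turn [ 0.2 -0.  -0. ]
```

View pics/g.png

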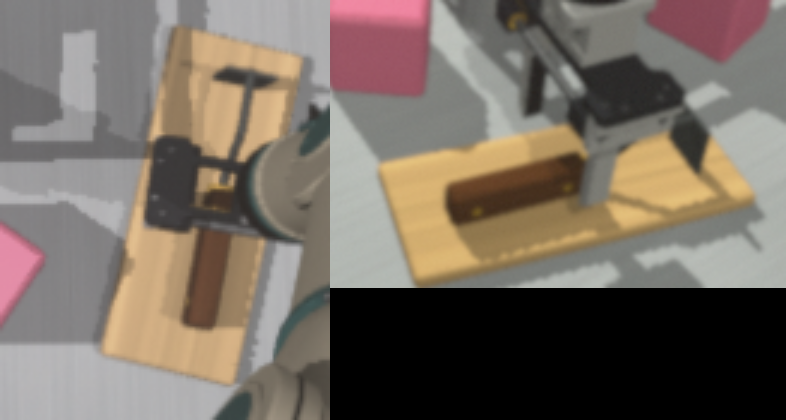

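The fingers straddle the handle near its front end, with the plate visible and untouched. I'll shift a few mm back, descend and close.

>>> {"fn": "move_arm", "kwargs": {
  "deltas": [
    [0, 0, 0, 0.006, -0.003, 0.01, -1],
    [0, 0, 0, 0, 0, 0.01, -1],
    [0, 0, 0, 0, 0, 0.004, -1],
    [0, 0, 0, 0, 0, 0, -1],
    [0, 0, 0, 0, 0, 0, 1],
    [0, 0, 0, 0, 0, 0, 1],
    [0, 0, 0, 0, 0, 0, 1],
    [0, 0, 0, 0, 0, 0, 1],
    [0, 0, 0, 0, 0, 0, 1],
    [0, 0, 0, 0, 0, 0, 1],
    [0, 0, 0, 0, 0, 0, 1],
    [0, 0, 0, 0, 0, 0, 1]
  ]
}}

```text
time_s: 4.2
tool_pos: [528.4, -362.6, 56.2]
tool_rot: [-3.139, 0.018, 2.962]
force: [-0.4, -0.2, 0.2]
opening: 0.467
```

```bash
python3 -c "
from h import *
go([520.4,-360.4,43],-10.4)"
```

```text
t 4.2 tcp [ 528.4 -362.6   56.2] rpy [-179.8    1.   169.7] F [-0.4 -0.2  0.2] op 0.467
 shift [ 8.5  0.8 13. ] turn [-0.2  1.   0.1]
```

>>> {"fn": "move_arm", "kwargs": {
  "deltas": [
    [-0.2, 1, 0, 0.008, 0, 0.006, 0],
    [0, 0, 0, 0.003, 0, 0.006, 0],
    [0, 0, 0, 0, 0, 0.004, 0],
    [0, 0, 0, 0, 0, 0, 0]
  ]
}}

```text
time_s: 4.53
tool_pos: [516.1, -360.4, 38.3]
tool_rot: [3.141, -0.002, 2.961]
force: [-0.2, -0.4, -0.4]
opening: 0.5
```

```bash
python3 -c "
from h import *
go([520.4,-360.4,43],-10.4)"
```

```text
t 4.53 tcp [ 516.1 -360.4   38.3] rpy [ 1.799e+02 -1.000e-01  1.697e+02] F [-0.2 -0.4 -0.4] op 0.5
 shift [-4.2  0.7 -4.7] turn [ 0.1 -0.1  0.1]
```

>>> {"fn": "move_arm", "kwargs": {
  "deltas": [
    [0, 0, 0, -0.003, 0, -0.004, 0],
    [0, 0, 0, 0, 0, 0, 0],
    [0, 0, 0, 0, 0, 0, 0.5],
    [0, 0, 0, 0, 0, 0, 1],
    [0, 0, 0, 0, 0, 0, 1],
    [0, 0, 0, 0, 0, 0, 1],
    [0, 0, 0, 0, 0, 0, 1],
    [0, 0, 0, 0, 0, 0, 1],
    [0, 0, 0, 0, 0, 0, 1],
    [0, 0, 0, 0, 0, 0, 1],
    [0, 0, 0, 0, 0, 0, 1],
    [0, 0, 0, 0, 0, 0, 1]
  ]
}}

```text
time_s: 5.53
tool_pos: [519.4, -361.2, 42.2]
tool_rot: [3.141, -0.002, 2.961]
force: [0.0, 0.1, 0.2]
opening: 0.256
```

```bash
python3 -c "
from h import *
go([520.4,-360.4,43],-10.4)"
```

```text
t 5.53 tcp [ 519.4 -361.2   42.2] rpy [ 1.800e+02 -1.000e-01  1.697e+02] F [0.  0.1 0.2] op 0.256
 shift [-0.9  1.  -0.8] turn [ 0.  -0.1  0.1]
```

>>> {"fn": "move_arm", "kwargs": {
  "deltas": [
    [0, 0, 0, 0, 0, -0.008, 1],
    [0, 0, 0, 0, 0, -0.014, 1],
    [0, 0, 0, 0, 0, -0.02, 1],
    [0, 0, 0, 0, 0, -0.024, 1],
    [0, 0, 0, 0, 0, -0.024, 1],
    [0, 0, 0, 0, 0, -0.024, 1],
    [0, 0, 0, 0, 0, -0.024, 1],
    [0, 0, 0, 0, 0, -0.024, 1],
    [0, 0, 0, 0, 0, -0.024, 1],
    [0, 0, 0, 0, 0, -0.02, 1],
    [0, 0, 0, 0, 0, -0.012, 1],
    [0, 0, 0, 0, 0, 0, 1]
  ]
}}

```text
time_s: 6.53
tool_pos: [516.3, -358.5, 272.7]
tool_rot: [3.136, -0.011, 2.961]
force: [-0.3, 0.2, -1.7]
opening: 0.254
```

```bash
python3 -c "
from h import *
go([580,-46,262],-2.7)"
```

```text
t 6.53 tcp [ 516.3 -358.5  272.7] rpy [179.7  -0.6 169.7] F [-0.3  0.2 -1.7] op 0.254
 shift [ -6.7 318.8  12.4] turn [ 0.4 -0.6 -7.6]
```

>>> {"fn": "move_arm", "kwargs": {
  "deltas": [
    [0, 0, -0.5, 0, 0.012, 0, 1],
    [0, 0, -0.7, 0, 0.02, 0, 1],
    [0, 0, -0.7, 0, 0.026, 0, 1],
    [0, 0, -0.7, 0, 0.03, 0, 1],
    [0, 0, -0.7, 0, 0.03, 0, 1],
    [0, 0, -0.7, 0, 0.03, 0, 1],
    [0, 0, -0.7, 0, 0.03, 0, 1],
    [0, 0, -0.7, 0, 0.03, 0, 1],
    [0, 0, -0.7, 0, 0.03, 0, 1],
    [0, 0, -0.7, 0, 0.026, 0, 1],
    [0, 0, -0.4, 0, 0.018, 0, 1],
    [0, 0, 0, 0, 0.008, 0, 1]
  ]
}}

```text
time_s: 7.53
tool_pos: [539.1, -46.8, 261.8]
tool_rot: [3.127, -0.035, 3.097]
force: [0.1, -0.4, -2.2]
opening: 0.256
```

```bash
python3 -c "
from h import *
go([580,-46,262],-2.7);print(get_state()['q'].round(2))"
```

```text
t 7.53 tcp [539.1 -46.8 261.8] rpy [179.2  -2.  177.4] F [ 0.1 -0.4 -2.2] op 0.256
 shift [-40.8   2.6  -1.6] turn [ 0.8 -2.   0.1]
[-0.03  0.45  0.11  1.75 -0.07  0.98  1.64]
```

Level the tool, move forward to x≈585, then look.

>>> {"fn": "move_arm", "kwargs": {
  "deltas": [
    [0.4, -1, 0, -0.008, 0, 0, 1],
    [0.4, -1, 0, -0.012, 0.001, 0, 1],
    [0, 0, 0, -0.012, 0.001, 0, 1],
    [0, 0, 0, -0.008, 0, 0, 1],
    [0, 0, 0, 0, 0, 0, 1],
    [0, 0, 0, 0, 0, 0, 1]
  ]
}}

```text
time_s: 8.03
tool_pos: [580.8, -47.8, 258.2]
tool_rot: [-3.138, -0.0, 3.096]
force: [0.0, -0.5, -1.3]
opening: 0.252
```

```bash
python3 -c "
from h import *
go([602,-47,177],-2.7);a=imaging.snapshot('top');b=imaging.snapshot('side')
cv2.imwrite('pics/t2.png',a);cv2.imwrite('pics/s2.png',b)
x=cv2.resize(a[40:220,280:400],None,fx=3,fy=3,interpolation=2);y=cv2.resize(b[110:290,290:440],None,fx=2.9,fy=2.9,interpolation=2)
y=cv2.copyMakeBorder(y,0,540-y.shape[0],0,0,0)
cv2.imwrite('pics/i.png',np.hstack([x,y]))
"
```

```text
t 8.03 tcp [580.8 -47.8 258.2] rpy [-179.8   -0.   177.4] F [ 0.  -0.5 -1.3] op 0.252
 shift [-21.2   2.   81.1] turn [-0.2 -0.   0.1]
```

View pics/i.png

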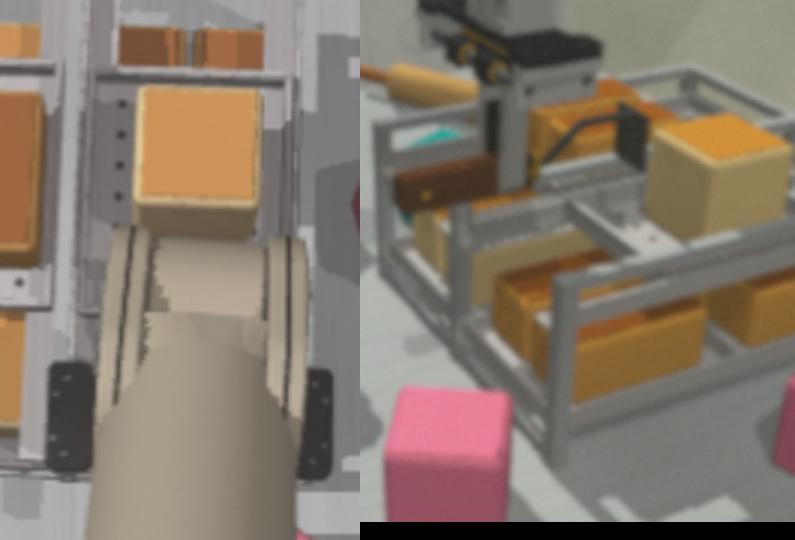

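```bash
python3 -c "
from h import *
s=get_state();p=s['tool_pos'];u=np.radians(-2.6);f=np.array([np.cos(u),np.sin(u),0]);l=np.array([-f[1],f[0],0])
for dy in(22,-22):
  for dz in (0,50):
    w=p+128*f+dy*l+[0,0,-27.2+dz];q=proj('side',w)[0];print(dy,dz,w.round(),((q-[290,110])*2.9+[360,0]).round())
# loaf edges, tray yaw in side
"
```

```text
22 0 [709. -32. 231.] [609. 152.]
22 50 [709. -32. 281.] [613.  99.]
-22 0 [707. -75. 231.] [638. 170.]
-22 50 [707. -75. 281.] [643. 116.]
```

Plate corners in the side view match prediction to within about 8 mm along x, and the rim line agrees with the top measurement. I'll move forward 18 mm, then straight down.

>>> {"fn": "move_arm", "kwargs": {
  "deltas": [
    [0, 0, 0, -0.006, 0.001, 0, 1],
    [0, 0, 0, -0.006, 0, 0, 1],
    [0, 0, 0, -0.004, 0, 0, 1],
    [0, 0, 0, 0, 0, 0, 1],
    [0, 0, 0, 0, 0, 0, 1],
    [0, 0, 0, 0, 0, 0.006, 1],
    [0, 0, 0, 0, 0, 0.01, 1],
    [0, 0, 0, 0, 0, 0.01, 1],
    [0, 0, 0, 0, 0, 0.006, 1],
    [0, 0, 0, 0, 0, 0, 1],
    [0, 0, 0, 0, 0, 0, 1]
  ]
}}

```text
time_s: 9.05
tool_pos: [595.9, -48.8, 222.0]
tool_rot: [-3.138, -0.003, 3.094]
force: [0.4, 0.3, -1.1]
opening: 0.257
```

```bash
python3 -c "
from h import *
go([599,-47,177],-2.7)"
```

```text
t 9.05 tcp [595.9 -48.8 222. ] rpy [-179.8   -0.2  177.3] F [ 0.4  0.3 -1.1] op 0.257
 shift [-3.2  2.1 44.9] turn [-0.2 -0.2 -0. ]
```

>>> {"fn": "move_arm", "kwargs": {
  "deltas": [
    [0, 0, 0, -0.003, 0.001, 0.005, 1],
    [0, 0, 0, 0, 0, 0.008, 1],
    [0, 0, 0, 0, 0, 0.008, 1],
    [0, 0, 0, 0, 0, 0.008, 1],
    [0, 0, 0, 0, 0, 0.006, 1],
    [0, 0, 0, 0, 0, 0.003, 1],
    [0, 0, 0, 0, 0, 0, 1],
    [0, 0, 0, 0, 0, 0, 1]
  ]
}}

```text
time_s: 9.72
tool_pos: [599.0, -47.9, 179.3]
tool_rot: [-3.138, -0.004, 3.094]
force: [0.1, -0.2, -1.8]
opening: 0.253
```

```bash
python3 -c "
from h import *
go([599,-47,177],-2.7);b=imaging.snapshot('side')
cv2.imwrite('pics/j.png',cv2.resize(b[110:270,290:450],None,fx=3.7,fy=3.7,interpolation=2))
"
```

```text
t 9.72 tcp [599.  -47.9 179.3] rpy [-179.8   -0.2  177.3] F [ 0.1 -0.2 -1.8] op 0.253
 shift [0.1 0.9 2.2] turn [-0.2 -0.2 -0. ]
```

View pics/j.png

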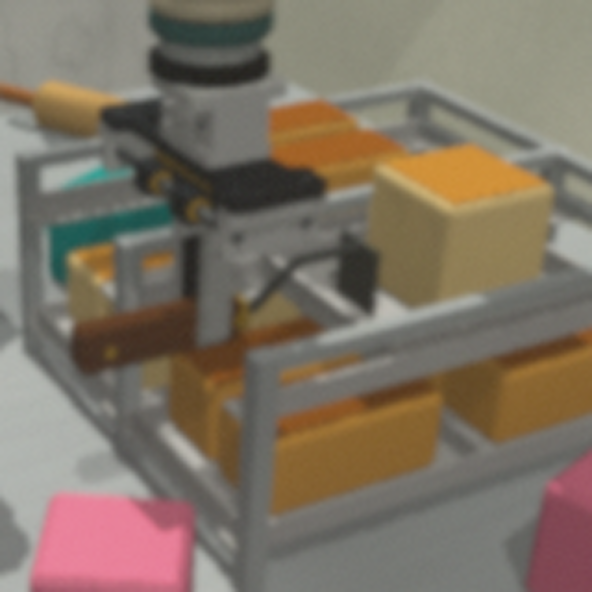

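The plate at crop (360,275) is down behind the front wall and in front of the loaf. I'll lower 3 mm and pull gently.

>>> {"fn": "move_arm", "kwargs": {
  "deltas": [
    [0, 0, 0, 0, 0, 0.003, 1],
    [0, 0, 0, 0, 0, 0, 1],
    [0, 0, 0, 0, 0, 0, 1],
    [0, 0, 0, 0.003, 0, 0, 1],
    [0, 0, 0, 0.004, 0, 0, 1],
    [0, 0, 0, 0.004, 0, 0, 1],
    [0, 0, 0, 0.004, 0, 0, 1],
    [0, 0, 0, 0.003, 0, 0, 1],
    [0, 0, 0, 0.002, 0, 0, 1],
    [0, 0, 0, 0, 0, 0, 1]
  ]
}}

```text
time_s: 10.6
tool_pos: [577.7, -47.0, 178.0]
tool_rot: [-3.138, -0.0, 3.094]
force: [0.7, 0.2, -1.9]
opening: 0.253
```

>>> {"fn": "move_arm", "kwargs": {
  "deltas": [
    [0, 0, 0, 0.002, 0, 0, 1],
    [0, 0, 0, 0.003, 0, 0, 1],
    [0, 0, 0, 0.003, 0, 0, 1],
    [0, 0, 0, 0.003, 0, 0, 1],
    [0, 0, 0, 0.003, 0, 0, 1]
  ]
}}

```text
time_s: 11.02
tool_pos: [566.2, -46.1, 178.4]
tool_rot: [-3.138, 0.007, 3.095]
force: [2.4, -0.9, -3.4]
opening: 0.255
```

```bash
python3 -c "
from h import *
go([464,-41,176],-2.7)"
```

```text
t 11.02 tcp [566.2 -46.1 178.4] rpy [-179.8    0.4  177.3] F [ 2.4 -0.9 -3.4] op 0.255
 shift [102.3   0.4   1.7] turn [-0.2  0.4  0. ]
```

Contact is felt (Fx 2.4 N). I'll keep drawing smoothly.

>>> {"fn": "move_arm", "kwargs": {
  "deltas": [
    [0, 0, 0, 0.004, 0, 0, 1],
    [0, 0, 0, 0.004, 0, 0, 1],
    [0, 0, 0, 0.004, 0, 0, 1],
    [0, 0, 0, 0.004, 0, 0, 1],
    [0, 0, 0, 0.004, 0, 0, 1],
    [0, 0, 0, 0.004, 0, 0, 1],
    [0, 0, 0, 0.004, 0, 0, 1],
    [0, 0, 0, 0.004, 0, 0, 1],
    [0, 0, 0, 0.004, 0, 0, 1],
    [0, 0, 0, 0.004, 0, 0, 1],
    [0, 0, 0, 0.003, 0, 0, 1],
    [0, 0, 0, 0.002, 0, 0, 1]
  ]
}}

```text
time_s: 12.02
tool_pos: [516.1, -44.0, 178.4]
tool_rot: [-3.138, 0.008, 3.095]
force: [3.2, 0.1, -3.2]
opening: 0.256
```

```bash
python3 -c "
from h import *
go([464,-41,177],-2.7);b=imaging.snapshot('side')
cv2.imwrite('pics/k.png',cv2.resize(b[110:270,290:450],None,fx=3.7,fy=3.7,interpolation=2))
"
```

```text
t 12.02 tcp [516.1 -44.  178.4] rpy [-179.8    0.4  177.3] F [ 3.2  0.1 -3.2] op 0.256
 shift [52.2  0.5  1. ] turn [-0.2  0.4  0. ]
```

View pics/k.png

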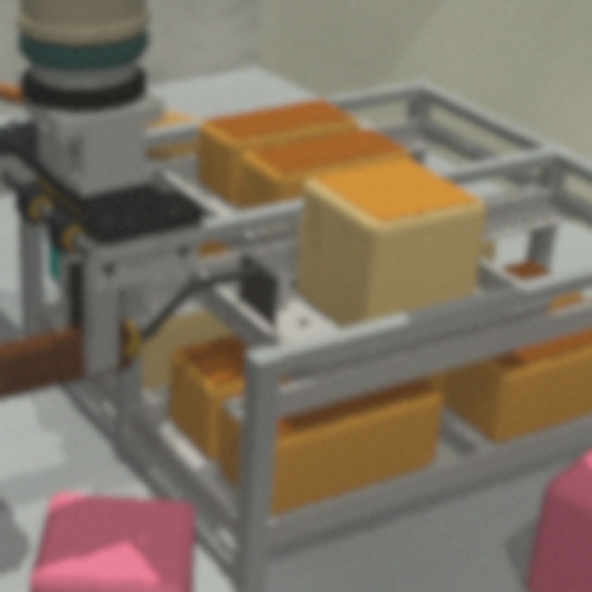

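>>> {"fn": "move_arm", "kwargs": {
  "deltas": [
    [0, 0, 0, 0.003, 0, 0, 1],
    [0, 0, 0, 0.004, 0, 0, 1],
    [0, 0, 0, 0.004, 0, 0, 1],
    [0, 0, 0, 0.004, 0, 0, 1],
    [0, 0, 0, 0.004, 0, 0, 1],
    [0, 0, 0, 0.004, 0, 0, 1],
    [0, 0, 0, 0.004, 0, 0, 1],
    [0, 0, 0, 0.004, 0, 0, 1],
    [0, 0, 0, 0.003, 0, 0, 1],
    [0, 0, 0, 0.002, 0, 0, 1],
    [0, 0, 0, 0, 0, 0, 1]
  ]
}}

```text
time_s: 12.98
tool_pos: [476.6, -42.2, 178.5]
tool_rot: [-3.138, 0.009, 3.094]
force: [2.6, -0.2, -3.1]
opening: 0.253
```

```bash
python3 -c "
from h import *
go([464,-41,177],-2.7);b=imaging.snapshot('side');a=imaging.snapshot('top')
cv2.imwrite('pics/t3.png',a)
x=cv2.resize(a[60:240,210:400],None,fx=2.2,fy=2.2,interpolation=2);y=cv2.resize(b[130:280,290:420],None,fx=3,fy=3,interpolation=2)
x=cv2.copyMakeBorder(x,0,450-x.shape[0],0,0,0)
cv2.imwrite('pics/l.png',np.hstack([x,y]));print(x.shape)
"
```

```text
t 12.98 tcp [476.6 -42.2 178.5] rpy [-179.8    0.5  177.3] F [ 2.6 -0.2 -3.1] op 0.253
 shift [12.7  0.6  1.4] turn [-0.2  0.5 -0. ]
(450, 418, 3)
```

View pics/l.png

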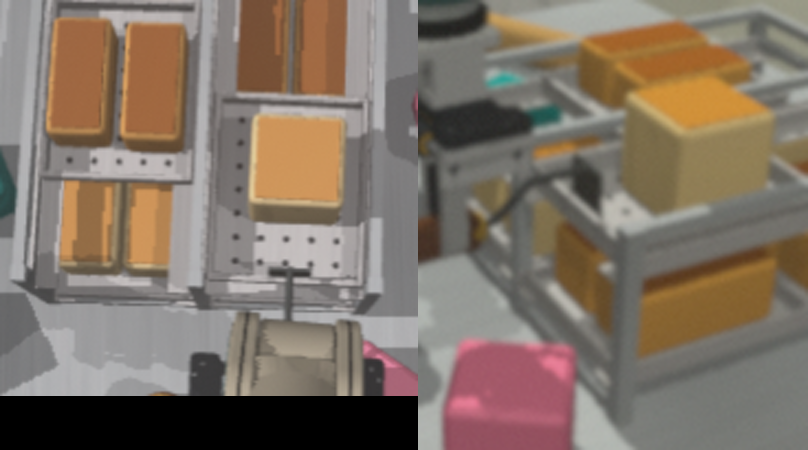

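```bash
python3 -c "
from h import *
np.set_printoptions(precision=1,suppress=True)
a=cv2.imread('pics/t3.png');a0=cv2.imread('pics/top0.png')
x=cv2.resize(a[165:205,295:390],None,fx=8,fy=8,interpolation=2);y=cv2.resize(a0[15:45,295:390],None,fx=8,fy=8,interpolation=2)
cv2.imwrite('pics/m.png',np.vstack([x,y]))
g=lambda p:np.array(p)/2.2+[210,60]
print(onz('top',g([(222,99),(367,103)]),165), onz('top',g([(252,205),(342,207),(255,116),(344,118)]),239))
"
```

```text
[[ 797.5   17.2  165. ]
 [ 790.1 -138.2  165. ]] [[ 663.5  -13.5  239. ]
 [ 659.9 -101.8  239. ]
 [ 754.1  -18.   239. ]
 [ 750.4 -106.4  239. ]]
```

View pics/m.png

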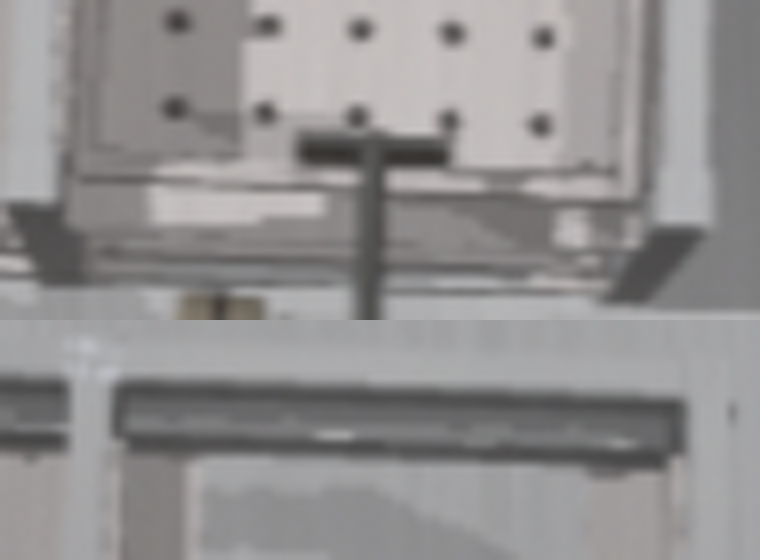

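```bash
python3 -c "
from h import *
np.set_printoptions(precision=1,suppress=True)
g=lambda p:np.array(p)/8+[295,165]-.44
print('rim',onz('top',g([(80,179),(630,200)]),165))
print('posts',onz('top',g([(30,204),(680,229)]),190))
print('postbottom',onz('top',g([(60,284),(630,300)]),0))
h=lambda p:(np.array(p)-[0,320])/8+[295,15]-.44
print('back',onz('top',h([(90,335),(700,362)]),190))
go([464,-41,177],-2.7)
"
```

```text
rim [[ 601.9   34.3  165. ]
 [ 593.  -123.8  165. ]]
posts [[ 591.2   47.2  190. ]
 [ 580.9 -135.1  190. ]]
postbottom [[ 592.4   49.7    0. ]
 [ 583.8 -139.1    0. ]]
back [[1011.2   26.   190. ]
 [ 998.8 -155.9  190. ]]
t 13.08 tcp [476.6 -42.1 178.5] rpy [-179.8    0.5  177.3] F [-0.3 -0.3 -2.2] op 0.255
 shift [12.7  0.6  1.4] turn [-0.2  0.5 -0. ]
```

Rim is about 10 mm short of the rack front (rim 597 vs posts 586–588 at the bay centre). Pull the rest.

>>> {"fn": "move_arm", "kwargs": {
  "deltas": [
    [0, 0, 0, 0.003, 0, 0, 1],
    [0, 0, 0, 0.003, 0, 0, 1],
    [0, 0, 0, 0.002, 0, 0, 1],
    [0, 0, 0, 0, 0, 0, 1],
    [0, 0, 0, 0, 0, 0, 1],
    [0, 0, 0, 0, 0, 0, 1],
    [0, 0, 0, 0, 0, 0, 1]
  ]
}}

```text
time_s: 13.67
tool_pos: [469.3, -41.8, 178.6]
tool_rot: [-3.138, 0.011, 3.095]
force: [2.2, -0.4, -2.8]
opening: 0.253
```

```bash
python3 -c "
from h import *
go([467,-41,177],-2.7);a=imaging.snapshot('top');cv2.imwrite('pics/t4.png',a)
x=cv2.resize(a[165:205,295:390],None,fx=8,fy=8,interpolation=2)
y=cv2.resize(a[80:165,295:390],None,fx=3,fy=3,interpolation=2);y=cv2.copyMakeBorder(y,0,0,0,760-y.shape[1],0)
cv2.imwrite('pics/n.png',np.vstack([x,y]))
"
```

```text
t 13.67 tcp [469.3 -41.8 178.6] rpy [-179.8    0.6  177.3] F [ 2.2 -0.4 -2.8] op 0.253
 shift [2.3 0.7 1.5] turn [-0.2  0.6  0. ]
```

View pics/n.png

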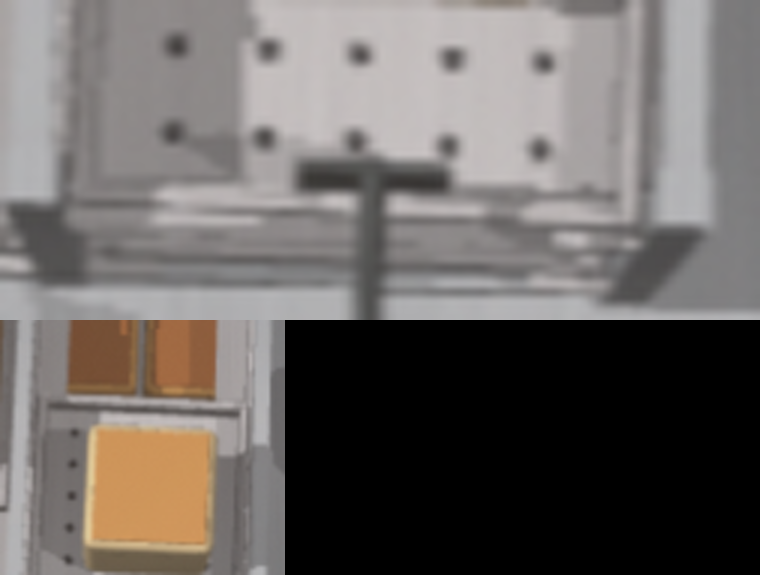

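The rim is now about 590 mm against a rack front of about 587 mm, so flush, and the loaf is unmoved on the tray. Back the plate off the wall and lift straight out.

>>> {"fn": "move_arm", "kwargs": {
  "deltas": [
    [0, 0, 0, -0.004, 0, 0, 1],
    [0, 0, 0, -0.005, 0, 0, 1],
    [0, 0, 0, -0.003, 0, 0, 1],
    [0, 0, 0, 0, 0, 0, 1],
    [0, 0, 0, 0, 0, 0, 1],
    [0, 0, 0, 0, 0, -0.005, 1],
    [0, 0, 0, 0, 0, -0.008, 1],
    [0, 0, 0, 0, 0, -0.01, 1],
    [0, 0, 0, 0, 0, -0.012, 1],
    [0, 0, 0, 0, 0, -0.012, 1],
    [0, 0, 0, 0, 0, -0.012, 1],
    [0, 0, 0, 0, 0, 0, 1]
  ]
}}

```text
time_s: 14.72
tool_pos: [477.4, -42.2, 241.9]
tool_rot: [-3.138, 0.001, 3.094]
force: [0.7, -0.6, -1.9]
opening: 0.253
```

>>> {"fn": "move_arm", "kwargs": {
  "deltas": [
    [0, 0, 0, 0, 0, -0.008, 1],
    [0, 0, 0, 0, 0, -0.012, 1],
    [0, 0, 0, 0, 0, -0.012, 1],
    [0, 0, 0, 0, 0, -0.006, 1],
    [0, 0, 0, 0, 0, 0, 1]
  ]
}}

```text
time_s: 15.13
tool_pos: [475.8, -42.0, 282.6]
tool_rot: [-3.138, -0.001, 3.094]
force: [0.2, 0.2, -1.7]
opening: 0.251
```

```bash
python3 -c "
from h import *
go([519.4,-361.2,270],-10.4);go([519.4,-361.2,270],-2.7)"
```

```text
t 15.13 tcp [475.8 -42.  282.6] rpy [-179.8   -0.   177.3] F [ 0.2  0.2 -1.7] op 0.251
 shift [ -58.8 -316.7   13.7] turn [-0.2 -0.   7.7]
t 15.13 tcp [475.8 -42.  282.6] rpy [-179.8   -0.   177.3] F [ 0.2  0.2 -1.7] op 0.251
 shift [ -58.8 -316.7   13.7] turn [-0.2 -0.  -0. ]
```

>>> {"fn": "move_arm", "kwargs": {
  "deltas": [
    [0, 0, 0.4, -0.002, -0.012, 0, 1],
    [0, 0, 0.6, -0.003, -0.02, 0, 1],
    [0, 0, 0.6, -0.003, -0.027, 0, 1],
    [0, 0, 0.6, -0.003, -0.027, 0, 1],
    [0, 0, 0.6, -0.003, -0.027, 0, 1],
    [0, 0, 0.6, -0.003, -0.027, 0, 1],
    [0, 0, 0.6, -0.002, -0.027, 0, 1],
    [0, 0, 0.6, -0.002, -0.027, 0, 1],
    [0, 0, 0.6, -0.002, -0.027, 0, 1],
    [0, 0, 0.6, -0.002, -0.024, 0, 1],
    [0, 0, 0.6, -0.002, -0.016, 0, 1],
    [0, 0, 0, 0, -0.008, 0, 1]
  ]
}}

```text
time_s: 16.13
tool_pos: [468.5, -331.0, 273.6]
tool_rot: [-3.137, -0.016, 2.977]
force: [-0.7, -0.1, -1.4]
opening: 0.251
```

```bash
python3 -c "
from h import *
go([519.4,-361.2,100],-10.4)"
```

```text
t 16.13 tcp [ 468.5 -331.   273.6] rpy [-179.7   -0.9  170.6] F [-0.7 -0.1 -1.4] op 0.251
 shift [-57.9 -20.6 172.8] turn [-0.3 -0.9  1. ]
```

>>> {"fn": "move_arm", "kwargs": {
  "deltas": [
    [-0.3, -0.9, 0.8, -0.01, -0.004, 0.01, 1],
    [0, 0, 0, -0.012, -0.004, 0.016, 1],
    [0, 0, 0, -0.012, -0.004, 0.02, 1],
    [0, 0, 0, -0.012, -0.004, 0.02, 1],
    [0, 0, 0, -0.008, -0.002, 0.02, 1],
    [0, 0, 0, 0, 0, 0.02, 1],
    [0, 0, 0, 0, 0, 0.02, 1],
    [0, 0, 0, 0, 0, 0.02, 1],
    [0, 0, 0, 0, 0, 0.01, 1],
    [0, 0, 0, 0, 0, 0, 1],
    [0, 0, 0, 0, 0, 0, 1]
  ]
}}

```text
time_s: 17.05
tool_pos: [512.0, -364.6, 103.4]
tool_rot: [3.139, -0.011, 2.958]
force: [-0.3, -0.1, -2.0]
opening: 0.253
```

```bash
python3 -c "
from h import *
go([519.4,-361.2,46],-10.4)"
```

```text
t 17.05 tcp [ 512.  -364.6  103.4] rpy [179.9  -0.6 169.5] F [-0.3 -0.1 -2. ] op 0.253
 shift [-7.2  4.6 57.3] turn [ 0.1 -0.6 -0.1]
```

>>> {"fn": "move_arm", "kwargs": {
  "deltas": [
    [0, -0.6, 0, -0.004, 0.004, 0.008, 1],
    [0, 0, 0, 0, 0, 0.01, 1],
    [0, 0, 0, 0, 0, 0.01, 1],
    [0, 0, 0, 0, 0, 0.01, 1],
    [0, 0, 0, 0, 0, 0.008, 1],
    [0, 0, 0, 0, 0, 0.004, 1],
    [0, 0, 0, 0, 0, 0, 1],
    [0, 0, 0, 0, 0, 0, 1]
  ]
}}

```text
time_s: 17.72
tool_pos: [518.5, -364.0, 53.7]
tool_rot: [-3.141, 0.005, 2.958]
force: [-1.1, 0.7, -0.9]
opening: 0.256
```

```bash
python3 -c "
from h import *
go([519.4,-361.2,42.2],-10.4)"
```

```text
t 17.72 tcp [ 518.5 -364.    53.7] rpy [-179.9    0.3  169.5] F [-1.1  0.7 -0.9] op 0.256
 shift [-0.4  2.9 11.5] turn [-0.1  0.3 -0.1]
```

>>> {"fn": "move_arm", "kwargs": {
  "deltas": [
    [0, 0, 0, 0, 0.001, 0.004, 1],
    [0, 0, 0, 0, 0, 0.004, 1],
    [0, 0, 0, 0, 0, 0.002, 1],
    [0, 0, 0, 0, 0, 0, 1],
    [0, 0, 0, 0, 0, 0, 1]
  ]
}}

```text
time_s: 18.13
tool_pos: [519.3, -363.5, 43.6]
tool_rot: [-3.14, 0.007, 2.958]
force: [0.6, 1.2, -1.8]
opening: 0.254
```

```bash
python3 -c "
from h import *
go([519.4,-361.2,42.2],-10.4)"
```

```text
t 18.13 tcp [ 519.3 -363.5   43.6] rpy [-179.9    0.4  169.5] F [ 0.6  1.2 -1.8] op 0.254
 shift [0.3 2.3 1.4] turn [-0.1  0.4 -0.1]
```

Down 1.5 mm more, then open and check.

>>> {"fn": "move_arm", "kwargs": {
  "deltas": [
    [0, 0, 0, 0, 0, 0.0015, 1],
    [0, 0, 0, 0, 0, 0, 1],
    [0, 0, 0, 0, 0, 0, 0.3],
    [0, 0, 0, 0, 0, 0, 0],
    [0, 0, 0, 0, 0, 0, 0],
    [0, 0, 0, 0, 0, 0, -0.3],
    [0, 0, 0, 0, 0, 0, -0.3],
    [0, 0, 0, 0, 0, 0, -0.3],
    [0, 0, 0, 0, 0, 0, -0.3],
    [0, 0, 0, 0, 0, 0, -0.3]
  ]
}}

```text
time_s: 18.97
tool_pos: [521.0, -364.8, 44.2]
tool_rot: [-3.138, 0.011, 2.958]
force: [-0.1, -0.2, 0.1]
opening: 0.649
```

>>> {"fn": "move_arm", "kwargs": {
  "deltas": [
    [0, 0, 0, 0, 0, -0.008, -0.3],
    [0, 0, 0, 0, 0, -0.015, -0.3],
    [0, 0, 0, 0, 0, -0.02, -0.3],
    [0, 0, 0, 0, 0, -0.025, -0.3],
    [0, 0, 0, 0, 0, -0.03, -0.3],
    [0, 0, 0, 0, 0, -0.03, -0.3],
    [0, 0, 0, 0, 0, -0.03, -0.3],
    [0, 0, 0, 0, 0, -0.03, -0.3],
    [0, 0, 0, 0, 0, -0.01, -0.3],
    [0, 0, 0, 0, 0, 0, -0.3]
  ]
}}

```text
time_s: 19.8
tool_pos: [517.3, -363.1, 254.7]
tool_rot: [-3.139, 0.009, 2.957]
force: [0.7, 0.3, -0.6]
opening: 0.655
```

>>> {"fn": "move_arm", "kwargs": {
  "deltas": [
    [0, 0, 0, 0.01, -0.015, 0, -0.3],
    [0, 0, 0, 0.01, -0.025, 0, -0.3],
    [0, 0, 0, 0.01, -0.025, 0, -0.3],
    [0, 0, 0, 0.01, -0.025, 0, -0.3],
    [0, 0, 0, 0.01, -0.025, 0, -0.3],
    [0, 0, 0, 0.01, -0.025, 0, -0.3],
    [0, 0, 0, 0, -0.015, 0, -0.3],
    [0, 0, 0, 0, 0, 0, -0.3],
    [0, 0, 0, 0, 0, 0, -0.3]
  ]
}}

```text
time_s: 20.55
tool_pos: [426.0, -505.2, 250.3]
tool_rot: [3.138, 0.005, 2.962]
force: [-0.3, 0.0, 0.3]
opening: 0.649
```

```bash
python3 -c "
from h import *
go([519.4,-361.2,42.2],-10.4);a=imaging.snapshot('top');b=imaging.snapshot('side')
cv2.imwrite('pics/tf.png',a);cv2.imwrite('pics/sf.png',b)
x=cv2.resize(a[10:290,210:500],None,fx=1.35,fy=1.35,interpolation=2);y=cv2.resize(b[130:380,290:500],None,fx=1.5,fy=1.5,interpolation=2)
y=cv2.copyMakeBorder(y,0,x.shape[0]-y.shape[0],0,0,0)
z=cv2.resize(a[165:205,295:390],None,fx=5,fy=5,interpolation=2);w=x.shape[1]+y.shape[1];z=cv2.copyMakeBorder(z,0,0,0,w-z.shape[1],0)
cv2.imwrite('pics/f.png',np.vstack([np.hstack([x,y]),z]));print(w,x.shape)
"
```

```text
t 20.55 tcp [ 426.  -505.2  250.3] rpy [179.8   0.3 169.7] F [-0.3  0.   0.3] op 0.649
 shift [-65.1 157.7 209. ] turn [0.2 0.3 0.1]
707 (378, 392, 3)
```

View pics/f.png

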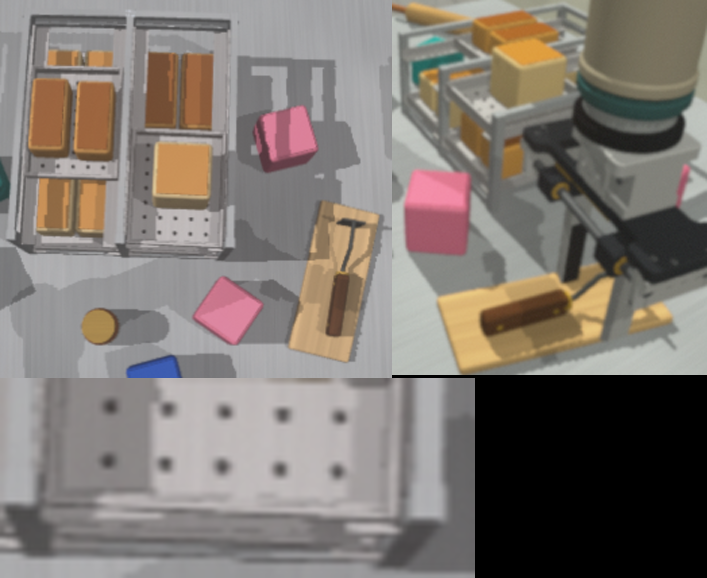

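The hook lies on the board with its plate at (350,222) and handle at (339,305) in the picture. The holes in the tray floor sit at the same pixels as before unhooking, so the tray did not move. The loaf is upright and the jar and side tray look as at the start.

```bash
python3 -c "
from h import *
print(r.hand_in(),get_state()['force'].round(1))"
```

```text
the job is handed in; nothing more can be done
the job is handed in; nothing more can be done
```

I hooked the hot tray in the right bay and drew it forward about 110 mm at a steady 2–3 N. I then laid the hook back on its board and handed the job in at about 20.6 s.

- **Tray:** the rim was about 590 mm from the robot and the rack front about 587 mm, so flush within roughly 3 mm. The tray-floor holes sat at the same pixels before and after unhooking.
- **Loaf:** it looked upright and moved along with the tray. I last measured it numerically about 8 mm before the end of the pull.
- **Hook:** the handle and plate are both over the board, and the gripper was clear of everything.
- **Left alone:** the other tray and its loaves and the jar looked as they did at the start. I did not re-measure them, and the tin was not in the last picture.
- **Disagreements:** the estimates of the rack front differed by about 5–10 mm between features. The plate tip was about 8 mm off its predicted position in the side view. Both are inside the 15 mm tolerance.

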